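# Find the full carton by its weight and hold it over the kit tray

## Task

Two sealed white cartons of screws stand on two round black pads; they look alike, but one is full and the other part used. Lift the left one (as the robot sees it) straight up well clear of its pad, feel its weight and set it back down where it stood, let go of it, then lift the right one in the same way and compare. Finish while still holding the heavier carton, level and still, in the gripper about 10 cm above the middle of the grey kit tray, not put down, with the lighter one standing back on its own pad where it was; drop nothing and leave the other things on the bench alone.

Things in the scene. Friction and masses are not known exactly. Their poses are not given: they have to be found in the camera images.
- carton_1: one of two outwardly identical small sealed white cardboard cartons of screws, 50 x 70 x 34 mm (x, y, z), standing flat on a pad; which of the two it is, and which pad it stands on, changes from start to start. One carton is full (0.4 to 0.6 kg), the other part used (0.12 to 0.18 kg); that cannot be seen, and the names do not tell it. Origin at the centre of its underside, z up; grasp across the 50 mm (x)
- carton_2: one of two outwardly identical small sealed white cardboard cartons of screws, 50 x 70 x 34 mm (x, y, z), standing flat on a pad; which of the two it is, and which pad it stands on, changes from start to start. One carton is full (0.4 to 0.6 kg), the other part used (0.12 to 0.18 kg); that cannot be seen, and the names do not tell it. Origin at the centre of its underside, z up; grasp across the 50 mm (x)
- pad_left: fixed round black rubber pad, 100 mm across and 15 mm thick, the left one (larger y); origin at the centre of its underside, on the worktop
- pad_right: fixed round black rubber pad, 100 mm across and 15 mm thick, the right one (smaller y); origin at the centre of its underside, on the worktop. Each carton stands within about 10 mm of the middle of its pad
- kit_tray: fixed shallow open grey plastic tray, 106 x 158 mm over all with its end grips (x, y), rim 38 mm high, floor 20 mm above the worktop, to the right of both pads; origin at the centre of its underside, on the worktop, z up
- spool_3: spool of wire, 44 mm across, 46 mm high, standing behind the left pad (farther from the robot), about 110 mm from its middle; bystander, to be left alone; origin at the centre of its underside
- flux_bottle: small amber bottle with white cap, 23 mm across, 38 mm high, on the light blue mat behind the right pad, at least 110 mm from its middle; bystander, to be left alone; origin at the centre of its underside
- marker: marker pen, 126 mm long and 15 mm high, lying between the two pads and pointing away from the robot; bystander, to be left alone; origin under its middle, long along its own y
- motor_2: small black brushless motor with three leads, 29 x 80 x 32 mm, on the light blue mat behind the kit tray; bystander, to be left alone; origin under its middle
Mind the look-alikes: they are no part of the job. Leave any green look-alike of the carton_2 alone.

How it is judged:
By the outcome, as a careful person would: the job done as asked, in the order asked, and still so for the second after the job is handed in, while the arm keeps its last pose, push and grip.
It also fails if it takes over 72 s, if anything falls off the work surface, if the arm or the gripper's body presses on something with over 40 N, if the wrist force passes 120 N, or if a joint passes its speed limit or range.

## Robot

A 7-joint arm with a two-finger parallel gripper is mounted at the origin on a cart in front of the work surface, level with it; the furniture and walls round the work are solid. World frame = base frame: x ahead of the robot, y to its left, z up, the work surface at z = 0. Lengths are in m, angles in rad, forces in N, time in s.
With the tool pointing down it reaches from about 0.425 to 0.875 m from the base axis. Payload 4.7 kg.
Tool frame: the origin (TCP) lies midway between the tips of the shut fingers; the grasp point (between the pads) lies 19 mm behind it (ctrl.grip_point_offset is the distance from the TCP to the grasp point, in m); z points along the fingers, y is the line along which they close (so a half turn about z gives the same grasp; the last joint's range is limited). The gripper opens to 87 mm and grips with 3 to 60 N. Pads are 19 mm wide; open, the fingers measure 117 mm over their backs; the gripper's body (75 mm by 190 mm) begins 51 mm behind the grasp point.
Start: joints at [1.187, 0.321, -0.07, 1.45, 0.023, 1.371, -0.057], TCP at [0.252, -0.599, 0.223] pointing down, gripper open.
Joint ranges: [-2.86, 2.86], [-0.3, 2.09], [-1.38, 1.24], [0.06, 2.45], [-1.56, 4.7], [0.09, 2.05], [-2.69, 2.69]. Speed limits (rad/s): [2.57, 2.57, 3.14, 3.14, 3.14, 3.14, 3.14].

## Interface

Orientations are given as a rotation vector (axis times angle).
In Python, from bench import ctrl gives the robot as it stands. The module is installed in compiled form; this text tells all that it offers.
- The arm moves only by the shell command python3 -m handwheel 'ROWS' [OPENING] [FORCE]. ROWS is JSON, a list of rows, each an object of numbers: "x", "y", "z": the shift along the tool's x, y, z in m; "wx", "wy", "wz": the turn, a rotation vector about the tool's x, y, z in degrees. A call has 1 to 10 rows; each row is the pose to reach, as a shift and turn from the pose commanded when the call began, along the tool's axes at that moment; what a row does not reach only later rows make up. A row lasts 1/12 s, in which the tool goes at most 41.7 mm and 7.16 degrees, less where a joint would pass 70% of its speed; a pose out of reach is approached as far as the arm can. A call with a gripper value outside its range is refused whole. OPENING is the finger opening in m, from 0 to 0.087, set as the call begins (- or left out, the last holds). The fingers move at their own pace and stop on an object; FORCE is the grip in N (left out, the last holds). Time passes only in rows, so rows that repeat a pose let the fingers close. It gives the time, the measured TCP pose, the force, the opening and the grip force at its end, in the units of the state.
- ctrl.get_state(): the state, without advancing time (a new reading comes with each control period).
- ctrl.get_image(name): name is "side" or "top" or "wrist"; returns a dict with "image" (480x640x3 uint8, red, green, blue), "K" (3x3 intrinsics, pixels), "world_to_cam" (4x4, takes a point from world to camera coordinates); the wrist camera has in their place "hand_eye" (4x4, takes a point from camera to tool coordinates, whose origin is the TCP and whose axes are the flange's). Camera axes: x right, y down, z forward; pixel columns grow to the right and rows downward; lengths in m; the calibration is good to about 2 mm. A picture is of the moment at which its call begins: read the wrist's pose just before it. There is no depth.
- ctrl.close_job(): hands the job in; it is judged then, once.
The state is a dict: "time": time; "joint_positions": joint angles; "qd": joint speeds; "joint_torque": joint torques, N m; "position": TCP position; "tool_rot": TCP orientation; "ft_force": force on the tool from outside, world axes, zero at the start; "torque": the same for the moment, N m; "grip_width": opening from 0.0 (shut) to 1.0 (fully open); "grip_force": force on a finger pad.
Only numpy, scipy, OpenCV 4.12 (cv2) and the standard library are available. Lean on these libraries where they do the work, as an engineer would, in place of code of your own. Each camera call takes 0.05 s, during which the arm holds its last target. There are 200 camera calls.

## Working session

There is one attempt and no reset: what is moved stays moved. The work goes in short steps, Python scripts to look and compute and a shell command to move; the robot and the scene stay as the last step left them, time stands still between calls to the robot, and variables do not carry over. Pictures are saved under pics/ and viewed, at most 10 in all, crops included, and the job is handed in when it is done.

```bash
mkdir -p pics; python3 - <<'E'
from bench import ctrl
import cv2,numpy as np
s=ctrl.get_state();print({k:np.round(v,3) for k,v in s.items()})
for n in ("top","side"):
    d=ctrl.get_image(n);cv2.imwrite(f"pics/{n}0.png",d["image"][:,:,::-1]);print(n,d["K"],d["world_to_cam"])
E
```

```text
{'time': np.float64(0.0), 'joint_positions': array([ 1.187,  0.322, -0.07 ,  1.452,  0.023,  1.371, -0.057]), 'qd': array([-0.001,  0.001,  0.   , -0.   ,  0.   , -0.   , -0.   ]), 'joint_torque': array([ 1.0000e-03, -4.9128e+01, -4.0300e-01, -3.1253e+01, -6.4000e-02,
        4.4000e-02,  0.0000e+00]), 'position': array([ 0.252, -0.599,  0.221]), 'tool_rot': array([-3.078e+00, -6.200e-01,  1.000e-03]), 'ft_force': array([ 0.258, -0.235, -0.471]), 'torque': array([-0.006,  0.001, -0.063]), 'grip_force': np.float64(0.0), 'grip_width': np.float64(1.001)}
top [[607.04243567   0.         321.51210271]
 [  0.         607.04243567 241.79711499]
 [  0.           0.           1.        ]] [[-7.37211119e-04 -9.99549895e-01 -2.99910641e-02 -4.51854380e-02]
 [-9.92501914e-01  4.39707039e-03 -1.22149978e-01  5.83849970e-01]
 [ 1.22226870e-01  2.96761382e-02 -9.92058425e-01  1.13211325e+00]
 [ 0.00000000e+00  0.00000000e+00  0.00000000e+00  1.00000000e+00]]
side [[436.38460511   0.         324.01589485]
 [  0.         436.38460511 238.04174769]
 [  0.           0.           1.        ]] [[-0.98529412 -0.16959325 -0.02082391  0.56812936]
 [-0.09106791  0.62434299 -0.77582373  0.14104447]
 [ 0.14457573 -0.76251817 -0.63060598  0.84534712]
 [ 0.          0.          0.          1.        ]]
```

View pics/top0.png

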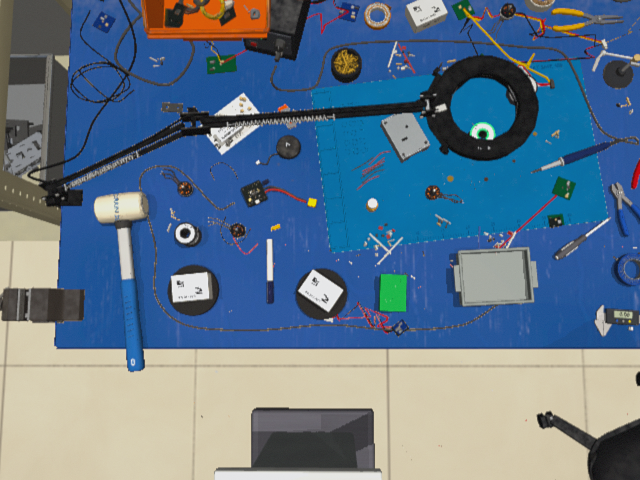

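View pics/side0.png

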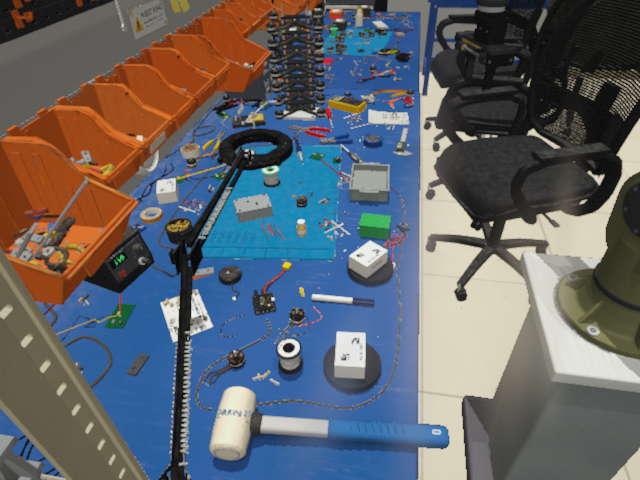

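The top view shows three carton-shaped things: white at (192,288) on the left black pad, white at (321,291) on the right black pad, and green at (393,293) with no pad. The two white ones fit the description, and the green one is the look-alike to leave alone. The tray is at (495,277), the marker at (269,270), the spool at (187,234) and the bottle at (372,205).

```bash
cat > h.py <<'E'
import cv2,numpy as np
from scipy.spatial.transform import Rotation as R
def cast(px,K,w2c,z):
    c2w=np.linalg.inv(w2c);px=np.atleast_2d(px).astype(float)
    d=(np.linalg.inv(K)@np.c_[px,np.ones(len(px))].T).T@c2w[:3,:3].T;o=c2w[:3,3]
    return (o+d*((z-o[2])/d[:,2])[:,None])
def blob(mask,near):
    cs=cv2.findContours(mask.astype(np.uint8)*255,cv2.RETR_EXTERNAL,cv2.CHAIN_APPROX_NONE)[0]
    cs=[c for c in cs if cv2.contourArea(c)>150]
    return min(cs,key=lambda c:np.hypot(*(np.array(cv2.minAreaRect(c)[0])-near)))
def rect(c,K,w2c,z):
    w=cast(cv2.convexHull(c)[:,0],K,w2c,z)[:,:2]
    (cx,cy),(a,b),t=cv2.minAreaRect((w*1000).astype(np.float32))
    if a>b: a,b,t=b,a,t-90   # t: angle of the short side
    return np.round([cx,cy,a,b,(t+90)%180-90],1)
E
python3 - <<'E'
from bench import ctrl
from h import *
d=ctrl.get_image("top");im=d["image"];K=d["K"];W=d["world_to_cam"]
hsv=cv2.cvtColor(im,cv2.COLOR_RGB2HSV);v=im[:,:,::-1].copy()
wh=(hsv[...,1]<40)&(hsv[...,2]>200)
wh=cv2.morphologyEx(wh.astype(np.uint8),cv2.MORPH_CLOSE,np.ones((3,3)))
for n in((192,288),(321,291)):
    c=blob(wh,n);print("carton",rect(c,K,W,.049));cv2.drawContours(v,[c],-1,(0,0,255),1)
gr=(hsv[...,1]<60)&(hsv[...,2]>90)&(hsv[...,2]<220)
c=blob(gr,(495,277));print("tray",rect(c,K,W,.038));cv2.drawContours(v,[c],-1,(0,0,255),1)
for n,p,z in(("marker",(269,242),.015),("marker",(269,302),.015),("spool",(187,234),.046),("flux",(372,204),.038),("padL",(194,290),.015),("padR",(321,292),.015),("green",(393,293),.03)):print(n,cast(p,K,W,z)[0].round(3))
cv2.imwrite("pics/crop.png",cv2.resize(v[220:340,150:420],None,fx=2.9,fy=2.9,interpolation=cv2.INTER_CUBIC))
E
```

```text
carton [497.7 202.8  48.9  68.8   5.5]
carton [490.5 -44.7  48.8  68.9 -34. ]
tray [ 530.2 -373.2  136.4  156.6    5.1]
marker [0.586 0.057 0.015]
marker [0.469 0.056 0.015]
spool [0.599 0.211 0.046]
flux [ 0.656 -0.144  0.038]
padL [0.493 0.203 0.015]
padR [ 0.488 -0.045  0.015]
green [ 0.485 -0.183  0.03 ]
```

View pics/crop.png

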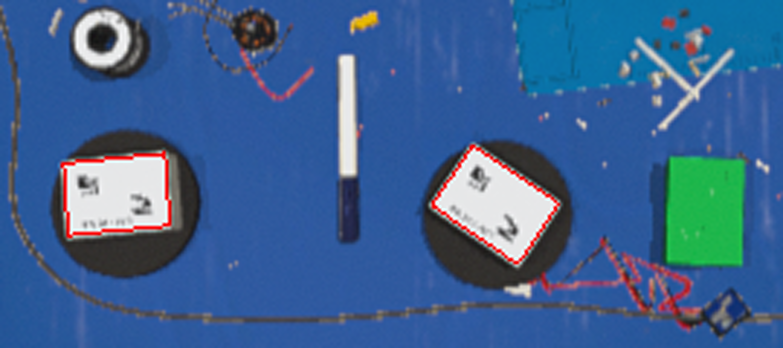

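The crop confirms it: the two outlined white cartons, at crop (117,195) and (495,205), sit on black pads. The green box at (705,210) is the look-alike.

```bash
cat >> h.py <<'E'
def go(s,x,y,z,ydeg=None):
    "tool-frame shift (mm) and wz (deg) to world target, tool y along ydeg, pointing down"
    r=R.from_rotvec(s["tool_rot"]);d=r.inv().apply(np.array([x,y,z])-s["position"])*1000
    m=r.as_matrix();yd=np.degrees(np.arctan2(m[1,1],m[0,1]))
    w=None if ydeg is None else -((ydeg-yd+90)%180-90)
    print("shift",d.round(1),"wz",w,"tool y",yd.round(1),"tilt",np.round(m[:,2],3))
E
python3 - <<'E'
from bench import ctrl
from h import *
s=ctrl.get_state();go(s,.5,-.38,.22,5.5);go(s,.498,.203,.2,5.5)
t=ctrl.get_image("top");e=ctrl.get_image("side")
P=[i["K"]@i["world_to_cam"][:3] for i in(t,e)]
for n,a,b in(("ring",(485,108),(255,147)),("elbow",(195,122),(185,258))):
    X=cv2.triangulatePoints(P[0],P[1],np.array(a,float),np.array(b,float)).ravel();print(n,(X[:3]/X[3]).round(2))
for p in((495,277),(458,250),(532,250),(532,304),(459,304)):print("tray",cast(p,t["K"],t["world_to_cam"],.038)[0].round(3))
E
```

```text
shift [ 313.8 -105.5    1.8] wz -72.70727804928896 tool y -67.2 tilt [-0.001  0.001 -1.   ]
shift [ 537.8 -643.8   22.6] wz -72.70727804928896 tool y -67.2 tilt [-0.001  0.001 -1.   ]
ring [ 0.82 -0.35  0.12]
elbow [0.77 0.17 0.18]
tray [ 0.515 -0.374  0.038]
tray [ 0.567 -0.306  0.038]
tray [ 0.566 -0.446  0.038]
tray [ 0.464 -0.441  0.038]
tray [ 0.464 -0.305  0.038]
```

```bash
python3 -m handwheel '[{"x":0.314,"y":-0.105,"wz":-30},{"x":0.314,"y":-0.105,"wz":-30},{"x":0.314,"y":-0.105,"wz":-30},{"x":0.314,"y":-0.105,"wz":-30},{"x":0.314,"y":-0.105,"wz":-72.7},{"x":0.314,"y":-0.105,"wz":-72.7},{"x":0.314,"y":-0.105,"wz":-72.7},{"x":0.538,"y":-0.644,"z":0.02,"wz":-72.7},{"x":0.538,"y":-0.644,"z":0.02,"wz":-72.7},{"x":0.538,"y":-0.644,"z":0.02,"wz":-72.7}]' 0.087 30; python3 - <<'E'
from bench import ctrl
from h import *
go(ctrl.get_state(),.498,.203,.16,5.5)
E
```

```text
shift [ 537.8 -643.9   62.6] wz -72.70457236225042 tool y -67.2 tilt [-0.     0.001 -1.   ]invalid input at $[0]: expected keys x, y, z, wx, wy, wz
```

```bash
python3 -m handwheel '[{"x":0.314,"y":-0.105,"z":0,"wx":0,"wy":0,"wz":-30},{"x":0.314,"y":-0.105,"z":0,"wx":0,"wy":0,"wz":-30},{"x":0.314,"y":-0.105,"z":0,"wx":0,"wy":0,"wz":-30},{"x":0.314,"y":-0.105,"z":0,"wx":0,"wy":0,"wz":-30},{"x":0.314,"y":-0.105,"z":0,"wx":0,"wy":0,"wz":-72.7},{"x":0.314,"y":-0.105,"z":0,"wx":0,"wy":0,"wz":-72.7},{"x":0.314,"y":-0.105,"z":0,"wx":0,"wy":0,"wz":-72.7},{"x":0.538,"y":-0.644,"z":0.02,"wx":0,"wy":0,"wz":-72.7},{"x":0.538,"y":-0.644,"z":0.02,"wx":0,"wy":0,"wz":-72.7},{"x":0.538,"y":-0.644,"z":0.02,"wx":0,"wy":0,"wz":-72.7}]' 0.087 30; python3 - <<'E'
from bench import ctrl
from h import *
go(ctrl.get_state(),.498,.203,.16,5.5)
E
```

```text
time: 1.08
position: [0.4768, -0.2798, 0.2179]
tool_rot: [-2.126, -2.312, -0.0]
ft_force: [0.7, -0.1, 1.4]
grip_width: 0.998
grip_force: 0.0
shift [479.3  61.6  58.2] wz -0.6932881934052517 tool y 4.8 tilt [-0.     0.001 -1.   ]
```

```bash
python3 -m handwheel '[{"x":0.47,"y":0.06,"z":0,"wx":0,"wy":0,"wz":0},{"x":0.47,"y":0.06,"z":0,"wx":0,"wy":0,"wz":0},{"x":0.47,"y":0.06,"z":0,"wx":0,"wy":0,"wz":0},{"x":0.47,"y":0.06,"z":0,"wx":0,"wy":0,"wz":0},{"x":0.47,"y":0.06,"z":0.03,"wx":0,"wy":0,"wz":0},{"x":0.47,"y":0.06,"z":0.03,"wx":0,"wy":0,"wz":0},{"x":0.47,"y":0.06,"z":0.03,"wx":0,"wy":0,"wz":0},{"x":0.47,"y":0.06,"z":0.03,"wx":0,"wy":0,"wz":0},{"x":0.47,"y":0.06,"z":0.03,"wx":0,"wy":0,"wz":0},{"x":0.47,"y":0.06,"z":0.03,"wx":0,"wy":0,"wz":0}]' >/dev/null; python3 - <<'E'
from bench import ctrl
from h import *
go(ctrl.get_state(),.498,.203,.16,5.5)
E
```

```text
shift [68.   6.2 34.3] wz -1.109881051591728 tool y 4.4 tilt [ 0.001 -0.001 -1.   ]
```

```bash
python3 -m handwheel '[{"x":0.035,"y":0.003,"z":0.015,"wx":0,"wy":0,"wz":0},{"x":0.062,"y":0.006,"z":0.03,"wx":0,"wy":0,"wz":0},{"x":0.062,"y":0.006,"z":0.03,"wx":0,"wy":0,"wz":0},{"x":0.062,"y":0.006,"z":0.03,"wx":0,"wy":0,"wz":0},{"x":0.062,"y":0.006,"z":0.03,"wx":0,"wy":0,"wz":0},{"x":0.062,"y":0.006,"z":0.03,"wx":0,"wy":0,"wz":0}]'; python3 - <<'E'
from bench import ctrl
from h import *
s=ctrl.get_state();go(s,.498,.203,.022,5.5)
d=ctrl.get_image("wrist");T=np.eye(4);T[:3,:3]=R.from_rotvec(s["tool_rot"]).as_matrix();T[:3,3]=s["position"]
W=np.linalg.inv(T@d["hand_eye"]);im=d["image"];hsv=cv2.cvtColor(im,cv2.COLOR_RGB2HSV)
wh=((hsv[...,1]<40)&(hsv[...,2]>200)).astype(np.uint8);wh=cv2.morphologyEx(wh,cv2.MORPH_CLOSE,np.ones((9,9)))
p=W@np.array([.498,.203,.049,1]);p=d["K"]@p[:3];p=p[:2]/p[2];print("expect px",p)
c=blob(wh,p);print(rect(c,d["K"],W,.049))
v=im[:,:,::-1].copy();cv2.drawContours(v,[c],-1,(0,0,255),1);cv2.imwrite("pics/w1.png",v)
E
```

```text
time: 2.42
position: [0.4992, 0.1936, 0.1645]
tool_rot: [2.136, 2.302, -0.0]
ft_force: [0.1, -0.9, 0.5]
grip_width: 0.999
grip_force: 0.0
shift [  9.6  -0.6 142.5] wz -1.2279714238215576 tool y 4.3 tilt [ 0.001 -0.001 -1.   ]
expect px [313.43452238 219.5179008 ]
[497.5 202.1  48.9  69.1   5.5]
```

View pics/w1.png

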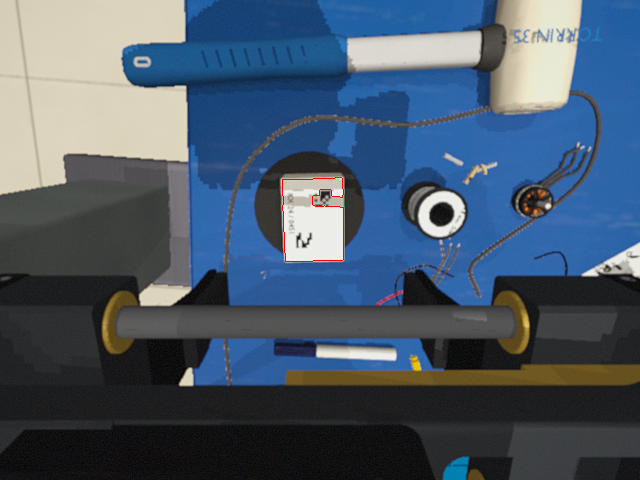

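The wrist view shows the left carton at (313,220) on its pad. It agrees with the top view to 1 mm, so I'll descend.

```bash
python3 -m handwheel '[{"x":0.009,"y":0,"z":0.02,"wx":0,"wy":0,"wz":-1.2},{"x":0.009,"y":0,"z":0.045,"wx":0,"wy":0,"wz":-1.2},{"x":0.009,"y":0,"z":0.07,"wx":0,"wy":0,"wz":-1.2},{"x":0.009,"y":0,"z":0.095,"wx":0,"wy":0,"wz":-1.2},{"x":0.009,"y":0,"z":0.115,"wx":0,"wy":0,"wz":-1.2},{"x":0.009,"y":0,"z":0.13,"wx":0,"wy":0,"wz":-1.2},{"x":0.009,"y":0,"z":0.138,"wx":0,"wy":0,"wz":-1.2},{"x":0.009,"y":0,"z":0.142,"wx":0,"wy":0,"wz":-1.2},{"x":0.009,"y":0,"z":0.142,"wx":0,"wy":0,"wz":-1.2},{"x":0.009,"y":0,"z":0.142,"wx":0,"wy":0,"wz":-1.2}]' 0.075 30; python3 - <<'E'
from bench import ctrl
from h import *
go(ctrl.get_state(),.4977,.2025,.022,5.5)
E
```

```text
time: 3.3
position: [0.4987, 0.204, 0.023]
tool_rot: [2.11, 2.326, 0.002]
ft_force: [0.6, -0.7, 0.7]
grip_width: 0.866
grip_force: 0.0
shift [-1.4 -1.1  1. ] wz 0.06530658488102858 tool y 5.6 tilt [ 0.001  0.    -1.   ]
```

```bash
S='x'; python3 -m handwheel '[{"x":0,"y":-0.001,"z":0.001,"wx":0,"wy":0,"wz":0},{"x":0,"y":-0.001,"z":0.001,"wx":0,"wy":0,"wz":0},{"x":0,"y":-0.001,"z":0.001,"wx":0,"wy":0,"wz":0},{"x":0,"y":-0.001,"z":0.001,"wx":0,"wy":0,"wz":0},{"x":0,"y":-0.001,"z":0.001,"wx":0,"wy":0,"wz":0},{"x":0,"y":-0.001,"z":0.001,"wx":0,"wy":0,"wz":0},{"x":0,"y":-0.001,"z":0.001,"wx":0,"wy":0,"wz":0},{"x":0,"y":-0.001,"z":0.001,"wx":0,"wy":0,"wz":0},{"x":0,"y":-0.001,"z":0.001,"wx":0,"wy":0,"wz":0},{"x":0,"y":-0.001,"z":0.001,"wx":0,"wy":0,"wz":0}]' 0 35
```

```text
time: 4.13
position: [0.497, 0.2041, 0.0214]
tool_rot: [2.11, 2.327, 0.0]
ft_force: [-1.0, -0.5, 3.6]
grip_width: 0.571
grip_force: 35.0
```

```bash
python3 -m handwheel '[{"x":0,"y":0,"z":-0.005,"wx":0,"wy":0,"wz":0},{"x":0,"y":0,"z":-0.015,"wx":0,"wy":0,"wz":0},{"x":0,"y":0,"z":-0.03,"wx":0,"wy":0,"wz":0},{"x":0,"y":0,"z":-0.045,"wx":0,"wy":0,"wz":0},{"x":0,"y":0,"z":-0.06,"wx":0,"wy":0,"wz":0},{"x":0,"y":0,"z":-0.07,"wx":0,"wy":0,"wz":0},{"x":0,"y":0,"z":-0.077,"wx":0,"wy":0,"wz":0},{"x":0,"y":0,"z":-0.08,"wx":0,"wy":0,"wz":0},{"x":0,"y":0,"z":-0.08,"wx":0,"wy":0,"wz":0},{"x":0,"y":0,"z":-0.08,"wx":0,"wy":0,"wz":0}]'; for i in 1 2 3; do python3 -m handwheel '[{"x":0,"y":0,"z":0,"wx":0,"wy":0,"wz":0},{"x":0,"y":0,"z":0,"wx":0,"wy":0,"wz":0},{"x":0,"y":0,"z":0,"wx":0,"wy":0,"wz":0},{"x":0,"y":0,"z":0,"wx":0,"wy":0,"wz":0}]'; done
```

```text
time: 4.97
position: [0.4965, 0.2038, 0.1007]
tool_rot: [-2.11, -2.327, 0.001]
ft_force: [-0.5, 0.5, -1.6]
grip_width: 0.569
grip_force: 35.0
time: 5.3
position: [0.4966, 0.204, 0.1007]
tool_rot: [-2.11, -2.327, 0.001]
ft_force: [-0.3, 0.2, -0.7]
grip_width: 0.578
grip_force: 35.0
time: 5.63
position: [0.4968, 0.2041, 0.1011]
tool_rot: [2.11, 2.328, -0.0]
ft_force: [-0.0, -0.1, -0.6]
grip_width: 0.574
grip_force: 35.0
time: 5.97
position: [0.4968, 0.204, 0.1011]
tool_rot: [2.11, 2.327, -0.0]
ft_force: [0.7, 0.1, -1.5]
grip_width: 0.572
grip_force: 35.0
```

Holding it (49.8 mm wide), and the force is about -1.1 N, so this is probably the lighter carton. I'll set it back down by the same path.

```bash
python3 -m handwheel '[{"x":0,"y":0,"z":0.01,"wx":0,"wy":0,"wz":0},{"x":0,"y":0,"z":0.025,"wx":0,"wy":0,"wz":0},{"x":0,"y":0,"z":0.04,"wx":0,"wy":0,"wz":0},{"x":0,"y":0,"z":0.055,"wx":0,"wy":0,"wz":0},{"x":0,"y":0,"z":0.065,"wx":0,"wy":0,"wz":0},{"x":0,"y":0,"z":0.072,"wx":0,"wy":0,"wz":0},{"x":0,"y":0,"z":0.076,"wx":0,"wy":0,"wz":0},{"x":0,"y":0,"z":0.079,"wx":0,"wy":0,"wz":0},{"x":0,"y":0,"z":0.08,"wx":0,"wy":0,"wz":0},{"x":0,"y":0,"z":0.08,"wx":0,"wy":0,"wz":0}]'; python3 -m handwheel '[{"x":0,"y":0,"z":0,"wx":0,"wy":0,"wz":0},{"x":0,"y":0,"z":0,"wx":0,"wy":0,"wz":0},{"x":0,"y":0,"z":0,"wx":0,"wy":0,"wz":0}]'
```

```text
time: 6.8
position: [0.4972, 0.2043, 0.0216]
tool_rot: [2.11, 2.327, 0.001]
ft_force: [0.2, -0.3, -2.2]
grip_width: 0.574
grip_force: 35.0
time: 7.05
position: [0.4971, 0.2041, 0.0214]
tool_rot: [2.11, 2.327, 0.001]
ft_force: [0.1, 1.0, -0.1]
grip_width: 0.571
grip_force: 35.0
```

```bash
python3 -m handwheel '[{"x":0,"y":0,"z":0,"wx":0,"wy":0,"wz":0},{"x":0,"y":0,"z":0,"wx":0,"wy":0,"wz":0},{"x":0,"y":0,"z":0,"wx":0,"wy":0,"wz":0},{"x":0,"y":0,"z":0,"wx":0,"wy":0,"wz":0},{"x":0,"y":0,"z":0,"wx":0,"wy":0,"wz":0},{"x":0,"y":0,"z":0,"wx":0,"wy":0,"wz":0}]' 0.075; python3 -m handwheel '[{"x":0,"y":0,"z":-0.01,"wx":0,"wy":0,"wz":0},{"x":0,"y":0,"z":-0.025,"wx":0,"wy":0,"wz":0},{"x":0,"y":0,"z":-0.05,"wx":0,"wy":0,"wz":0},{"x":0,"y":0,"z":-0.08,"wx":0,"wy":0,"wz":0},{"x":0,"y":0,"z":-0.11,"wx":0,"wy":0,"wz":0},{"x":0,"y":0,"z":-0.13,"wx":0,"wy":0,"wz":0},{"x":0,"y":0,"z":-0.14,"wx":0,"wy":0,"wz":0},{"x":0,"y":0,"z":-0.14,"wx":0,"wy":0,"wz":0},{"x":0,"y":0,"z":-0.14,"wx":0,"wy":0,"wz":0}]'; python3 - <<'E'
from bench import ctrl
from h import *
go(ctrl.get_state(),.4905,-.0447,.16,-34)
E
```

```text
time: 7.55
position: [0.4969, 0.2041, 0.0212]
tool_rot: [2.11, 2.328, 0.0]
ft_force: [-0.5, -0.5, 0.5]
grip_width: 0.851
grip_force: 0.0
time: 8.3
position: [0.4967, 0.2038, 0.1609]
tool_rot: [2.11, 2.327, -0.0]
ft_force: [-1.0, 0.2, -1.7]
grip_width: 0.864
grip_force: 0.0
shift [-246.7  -30.5    1.1] wz 39.60150386484665 tool y 5.6 tilt [ 0.    -0.001 -1.   ]
```

```bash
python3 -m handwheel '[{"x":-0.03,"y":-0.004,"z":0,"wx":0,"wy":0,"wz":5},{"x":-0.07,"y":-0.009,"z":0,"wx":0,"wy":0,"wz":10},{"x":-0.11,"y":-0.014,"z":0,"wx":0,"wy":0,"wz":17},{"x":-0.15,"y":-0.019,"z":0,"wx":0,"wy":0,"wz":24},{"x":-0.19,"y":-0.024,"z":0,"wx":0,"wy":0,"wz":31},{"x":-0.225,"y":-0.028,"z":0,"wx":0,"wy":0,"wz":37},{"x":-0.2465,"y":-0.0305,"z":0,"wx":0,"wy":0,"wz":39.6},{"x":-0.2465,"y":-0.0305,"z":0,"wx":0,"wy":0,"wz":39.6},{"x":-0.2465,"y":-0.0305,"z":0,"wx":0,"wy":0,"wz":39.6},{"x":-0.2465,"y":-0.0305,"z":0,"wx":0,"wy":0,"wz":39.6}]'; python3 - <<'E'
from bench import ctrl
from h import *
d=ctrl.get_image("top");im=d["image"]
hsv=cv2.cvtColor(im,cv2.COLOR_RGB2HSV);wh=((hsv[...,1]<40)&(hsv[...,2]>200)).astype(np.uint8)
wh=cv2.morphologyEx(wh,cv2.MORPH_CLOSE,np.ones((3,3)))
print("left now",rect(blob(wh,(192,288)),d["K"],d["world_to_cam"],.049))
s=ctrl.get_state();d=ctrl.get_image("wrist");T=np.eye(4);T[:3,:3]=R.from_rotvec(s["tool_rot"]).as_matrix();T[:3,3]=s["position"]
W=np.linalg.inv(T@d["hand_eye"]);im=d["image"];hsv=cv2.cvtColor(im,cv2.COLOR_RGB2HSV)
wh=((hsv[...,1]<40)&(hsv[...,2]>200)).astype(np.uint8);wh=cv2.morphologyEx(wh,cv2.MORPH_CLOSE,np.ones((9,9)))
p=d["K"]@(W@np.array([.4905,-.0447,.049,1]))[:3];q=rect(blob(wh,p[:2]/p[2]),d["K"],W,.049);print("right",q,p[:2]/p[2])
go(s,.4905,-.0447,.022,-34)
cv2.imwrite("pics/w2.png",im[:,:,::-1])
E
```

```text
time: 9.13
position: [0.4902, -0.0424, 0.1602]
tool_rot: [-2.77, -1.478, 0.001]
ft_force: [-0.5, 1.0, -0.0]
grip_width: 0.864
grip_force: 0.0
left now [498.3 202.9  49.3  69.    5.5]
right [486.1 -42.5  60.3  68.6 -33.7] [316.39829783 235.53461488]
shift [ -2.2   1.8 138.5] wz 0.24016176663343458 tool y -33.8 tilt [-0.001  0.001 -1.   ]
```

View pics/w2.png

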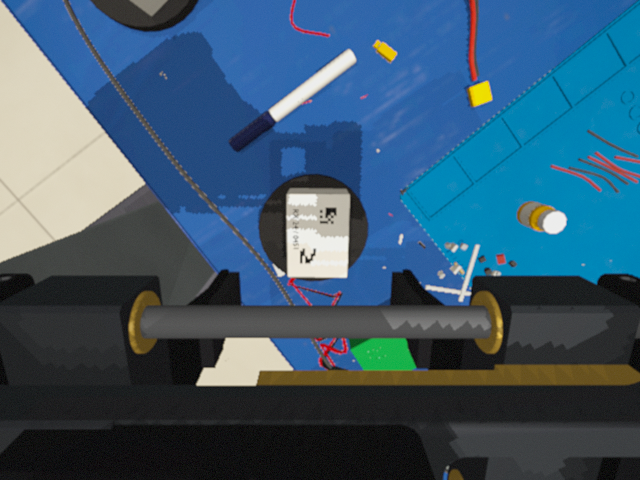

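The left carton is back within 1 mm. The right carton is at (318,233), within 2 mm of the expected (316,235), with the marker and green box clear of the fingers.

```bash
python3 -m handwheel '[{"x":-0.001,"y":0.002,"z":0.02,"wx":0,"wy":0,"wz":0},{"x":-0.001,"y":0.002,"z":0.045,"wx":0,"wy":0,"wz":0},{"x":-0.001,"y":0.002,"z":0.07,"wx":0,"wy":0,"wz":0},{"x":-0.001,"y":0.002,"z":0.095,"wx":0,"wy":0,"wz":0},{"x":-0.001,"y":0.002,"z":0.115,"wx":0,"wy":0,"wz":0},{"x":-0.001,"y":0.002,"z":0.128,"wx":0,"wy":0,"wz":0},{"x":-0.001,"y":0.002,"z":0.135,"wx":0,"wy":0,"wz":0},{"x":-0.001,"y":0.002,"z":0.138,"wx":0,"wy":0,"wz":0},{"x":-0.001,"y":0.002,"z":0.138,"wx":0,"wy":0,"wz":0},{"x":-0.001,"y":0.002,"z":0.138,"wx":0,"wy":0,"wz":0}]'; python3 - <<'E'
from bench import ctrl
from h import *
go(ctrl.get_state(),.4905,-.0447,.021,-34)
E
python3 -m handwheel '[{"x":0,"y":0,"z":0,"wx":0,"wy":0,"wz":0},{"x":0,"y":0,"z":0,"wx":0,"wy":0,"wz":0},{"x":0,"y":0,"z":0,"wx":0,"wy":0,"wz":0},{"x":0,"y":0,"z":0,"wx":0,"wy":0,"wz":0},{"x":0,"y":0,"z":0,"wx":0,"wy":0,"wz":0},{"x":0,"y":0,"z":0,"wx":0,"wy":0,"wz":0},{"x":0,"y":0,"z":0,"wx":0,"wy":0,"wz":0},{"x":0,"y":0,"z":0,"wx":0,"wy":0,"wz":0},{"x":0,"y":0,"z":0,"wx":0,"wy":0,"wz":0},{"x":0,"y":0,"z":0,"wx":0,"wy":0,"wz":0}]' 0 45
```

```text
time: 10.07
position: [0.4925, -0.0457, 0.0239]
tool_rot: [2.772, 1.476, 0.002]
ft_force: [0.3, 0.5, -0.1]
grip_width: 0.862
grip_force: 0.0
shift [-0.3 -2.2  2.9] wz 0.06753210786354202 tool y -33.9 tilt [ 0.001 -0.    -1.   ]
time: 10.9
position: [0.491, -0.0458, 0.0233]
tool_rot: [-2.773, -1.475, 0.002]
ft_force: [-4.4, 0.5, 6.1]
grip_width: 0.574
grip_force: 45.0
```

```bash
python3 -m handwheel '[{"x":0,"y":0,"z":-0.005,"wx":0,"wy":0,"wz":0},{"x":0,"y":0,"z":-0.015,"wx":0,"wy":0,"wz":0},{"x":0,"y":0,"z":-0.03,"wx":0,"wy":0,"wz":0},{"x":0,"y":0,"z":-0.045,"wx":0,"wy":0,"wz":0},{"x":0,"y":0,"z":-0.06,"wx":0,"wy":0,"wz":0},{"x":0,"y":0,"z":-0.07,"wx":0,"wy":0,"wz":0},{"x":0,"y":0,"z":-0.077,"wx":0,"wy":0,"wz":0},{"x":0,"y":0,"z":-0.08,"wx":0,"wy":0,"wz":0},{"x":0,"y":0,"z":-0.08,"wx":0,"wy":0,"wz":0},{"x":0,"y":0,"z":-0.08,"wx":0,"wy":0,"wz":0}]'; for i in 1 2 3; do python3 -m handwheel '[{"x":0,"y":0,"z":0,"wx":0,"wy":0,"wz":0},{"x":0,"y":0,"z":0,"wx":0,"wy":0,"wz":0},{"x":0,"y":0,"z":0,"wx":0,"wy":0,"wz":0},{"x":0,"y":0,"z":0,"wx":0,"wy":0,"wz":0}]'; done; python3 - <<'E'
from bench import ctrl
from h import *
go(ctrl.get_state(),.515,-.374,.15,0)
E
```

```text
time: 11.73
position: [0.4912, -0.0462, 0.1026]
tool_rot: [-2.773, -1.475, 0.001]
ft_force: [-0.7, -0.0, -4.9]
grip_width: 0.567
grip_force: 45.0
time: 12.07
position: [0.4914, -0.0461, 0.1027]
tool_rot: [-2.773, -1.475, 0.001]
ft_force: [0.0, -0.2, -4.4]
grip_width: 0.572
grip_force: 45.0
time: 12.4
position: [0.4917, -0.0462, 0.1031]
tool_rot: [2.774, 1.475, -0.0]
ft_force: [-0.4, 0.0, -4.7]
grip_width: 0.567
grip_force: 45.0
time: 12.73
position: [0.4917, -0.0462, 0.1032]
tool_rot: [2.774, 1.475, 0.0]
ft_force: [-0.8, 1.4, -4.0]
grip_width: 0.57
grip_force: 45.0
shift [-258.8  202.6  -46.8] wz -33.9862129045939 tool y -34.0 tilt [ 0. -0. -1.]
```

The right carton reads about 4.5 N against 1.1 N, so it is the heavier one. I'll carry it to the tray.

```bash
python3 -m handwheel '[{"x":-0.005,"y":0.004,"z":-0.01,"wx":0,"wy":0,"wz":0},{"x":-0.015,"y":0.012,"z":-0.02,"wx":0,"wy":0,"wz":0},{"x":-0.03,"y":0.0235,"z":-0.03,"wx":0,"wy":0,"wz":0},{"x":-0.048,"y":0.0375,"z":-0.035,"wx":0,"wy":0,"wz":0},{"x":-0.068,"y":0.053,"z":-0.035,"wx":0,"wy":0,"wz":0},{"x":-0.088,"y":0.069,"z":-0.035,"wx":0,"wy":0,"wz":0},{"x":-0.108,"y":0.0845,"z":-0.035,"wx":0,"wy":0,"wz":0},{"x":-0.128,"y":0.1,"z":-0.035,"wx":0,"wy":0,"wz":0},{"x":-0.148,"y":0.116,"z":-0.035,"wx":0,"wy":0,"wz":0},{"x":-0.168,"y":0.1315,"z":-0.035,"wx":0,"wy":0,"wz":0}]'; python3 -m handwheel '[{"x":-0.02,"y":0.0155,"z":0,"wx":0,"wy":0,"wz":0},{"x":-0.04,"y":0.031,"z":0,"wx":0,"wy":0,"wz":0},{"x":-0.058,"y":0.045,"z":0,"wx":0,"wy":0,"wz":0},{"x":-0.073,"y":0.057,"z":0,"wx":0,"wy":0,"wz":0},{"x":-0.084,"y":0.0655,"z":0,"wx":0,"wy":0,"wz":0},{"x":-0.089,"y":0.07,"z":0,"wx":0,"wy":0,"wz":0},{"x":-0.091,"y":0.071,"z":0,"wx":0,"wy":0,"wz":0},{"x":-0.091,"y":0.071,"z":0,"wx":0,"wy":0,"wz":0},{"x":-0.091,"y":0.071,"z":0,"wx":0,"wy":0,"wz":0},{"x":-0.091,"y":0.071,"z":0,"wx":0,"wy":0,"wz":0}]'; python3 - <<'E'
from bench import ctrl
from h import *
go(ctrl.get_state(),.515,-.374,.138)
cv2.imwrite("pics/top2.png",ctrl.get_image("top")["image"][:,:,::-1]);cv2.imwrite("pics/side2.png",ctrl.get_image("side")["image"][:,:,::-1])
E
```

```text
time: 13.57
position: [0.5067, -0.2611, 0.1389]
tool_rot: [2.773, 1.474, 0.0]
ft_force: [-0.3, 0.6, -3.8]
grip_width: 0.571
grip_force: 45.0
time: 14.4
position: [0.5153, -0.3724, 0.1383]
tool_rot: [-2.772, -1.478, -0.001]
ft_force: [0.2, 0.2, -4.5]
grip_width: 0.571
grip_force: 45.0
shift [-1.5  0.7  0.3] wz None tool y -33.9 tilt [ 0.     0.001 -1.   ]
```

View pics/side2.png

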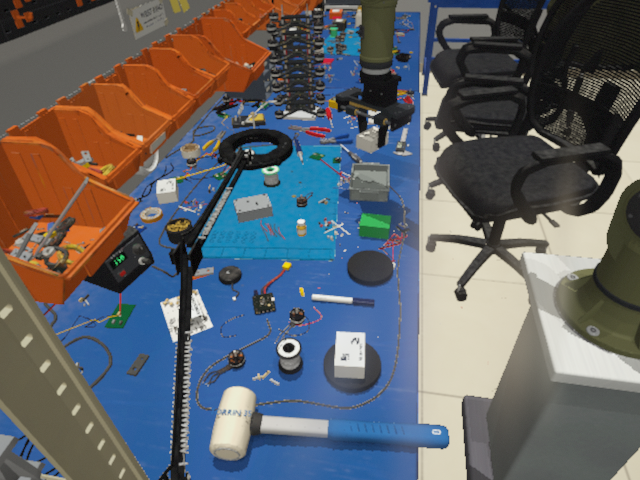

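View pics/top2.png

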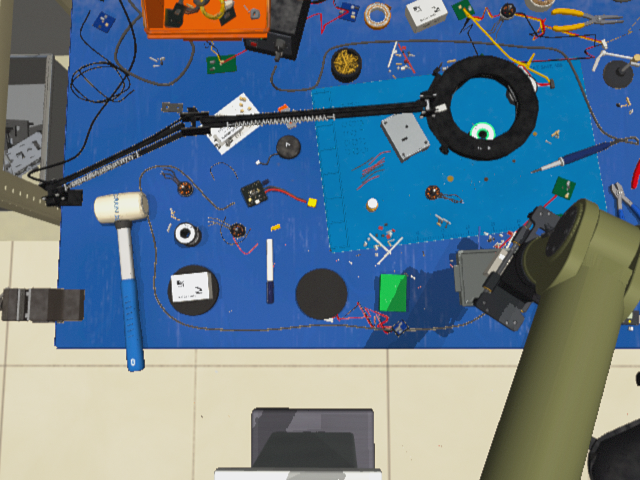

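The side view shows the heavier carton held level at (370,138) above the tray at (370,182). The left carton stands on its pad at (350,355), and in the top view everything else is undisturbed. I'll let it settle and hand in.

```bash
python3 -m handwheel '[{"x":0,"y":0,"z":0,"wx":0,"wy":0,"wz":0},{"x":0,"y":0,"z":0,"wx":0,"wy":0,"wz":0},{"x":0,"y":0,"z":0,"wx":0,"wy":0,"wz":0},{"x":0,"y":0,"z":0,"wx":0,"wy":0,"wz":0},{"x":0,"y":0,"z":0,"wx":0,"wy":0,"wz":0},{"x":0,"y":0,"z":0,"wx":0,"wy":0,"wz":0}]'; python3 -c "
from bench import ctrl
print(ctrl.close_job())"
```

```text
time: 15.0
position: [0.5148, -0.3741, 0.1381]
tool_rot: [2.774, 1.475, -0.0]
ft_force: [-0.4, 0.4, -4.2]
grip_width: 0.569
grip_force: 45.0
the job is handed in; nothing more can be done
None
```

The right carton is the heavier one (about 4.5 N against 1.1 N); I handed the job in at 15.0 s with it held level and still about 10 cm above the middle of the tray, and the lighter one back on its left pad within 1 mm of where it stood.

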